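# Sort drum hardware into its bins and a light carton

## Robot

A 6-joint arm with a two-finger parallel gripper is mounted at the origin on the work surface. World frame = base frame: x ahead of the robot, y to its left, z up, the work surface at z = 0. Lengths are in m, angles in rad, forces in N, time in s.
With the tool pointing down it reaches from about 0.3 to 0.775 m from the base axis. Payload 14.6 kg.
Tool frame: the origin (TCP) lies at the very end of the fingers, on their centre line; the grasp point (between the pads) lies 19 mm behind it; z points along the fingers, y is the line along which they close (so a half turn about z gives the same grasp; the last joint's range is limited). The gripper opens to 94 mm and grips with 3 to 60 N. Pads are 16 mm wide; open, the fingers measure 119 mm over their backs; the gripper's body (75 mm by 177 mm) begins 78 mm behind the grasp point.
Start: joints at [1.043, 0.3, 1.521, -0, 1.321, -0.067], TCP at [0.245, 0.493, 0.205] pointing down, gripper open.
Joint ranges: [-3.03, 3.03], [-0.79, 2.21], [0.23, 2.52], [-1.04, 4.18], [0, 3.07], [-2.55, 2.55]. Speed limits (rad/s): [2.22, 2.22, 2.57, 3.14, 3.14, 3.14].

## Interface

Orientations are given as [roll, pitch, yaw] about the fixed x, y, z axes, in that order (R = Rz(yaw) Ry(pitch) Rx(roll)).
In Python, from station import status, vision, order, silhouettes gives the robot as it stands. The module is installed in compiled form; this text tells all that it offers.
- The arm moves only by the shell command python3 -m pendant 'ROWS' [FORCE]. ROWS is JSON, one flat list of numbers, 7 for each row, row after row: the shift along the tool's x, y, z in units of 500 mm (1.0 is 500 mm), then the turn, a rotation vector about the tool's x, y, z in units of 90 degrees (1.0 is 90 degrees), then the opening, from -1 (shut) to 1 (fully open). A call has 1 to 12 rows; each row is the pose to reach, as a shift and turn from the pose commanded when the call began, along the tool's axes at that moment; what a row does not reach only later rows make up. A row lasts 1/10 s, in which the tool goes at most 50 mm and 8.59 degrees, less where a joint would pass 70% of its speed; a pose out of reach is approached as far as the arm can. A call with a number of a shift or a turn outside -1 to 1 is refused whole. A call with a gripper value outside its range is refused whole. The fingers move at their own pace and stop on an object; FORCE is the grip in N (left out, the last holds). Time passes only in rows, so rows that repeat a pose let the fingers close. It gives the time, the measured TCP pose, the force, the opening and the grip force at its end, in the units of the state.
- status.get_obs(): the state, without advancing time (a new reading comes with each control period).
- vision.camera(name): name is "scene" or "top" or "wrist"; returns a dict with "pixels" (384x512x3 uint8, red, green, blue), "K" (3x3 intrinsics, pixels), "k1" (the pictures are not rectified: a ray, as slopes to the right and down, at radius r is drawn at 1 + k1 r^2 times it, then the intrinsics apply), "R" (3x3) and "t" (3): a world point X has camera coordinates R X + t. Camera axes: x right, y down, z forward; pixel columns grow to the right and rows downward; lengths in m; the calibration is good to about 2 mm. A picture is of the moment at which its call begins. There is no depth.
- order.hand_in(): hands the job in; it is judged then, once.
Trained networks look in a picture, given as the dict that the camera call returned (one of the last four; its "shot" number tells which), for a name from the list of things; names that differ only in an ending like _2 or _b are one class to them, and where a whole thing is asked for, a point or a joint stands for the part that bears it (a point fixed in the world has none). Each returns a list of dicts, best first, with "score" (0 to 1); they miss things now and then, are a little off and sometimes report something else, mostly with a low value. They report only what shows in the picture. A call takes as long as a camera call.
- silhouettes(target, picture): "region" (384x512 bool, what is visible of it) and "extent" ([left, top, right, bottom] in pixels, round what is visible of it).
The state is a dict: "time_s": time; "qpos": joint angles; "joint_vel": joint speeds; "tau": joint torques, N m; "ee_pos": TCP position; "eef_rot": TCP orientation; "force": force on the tool from outside, world axes, zero at the start; "moment": the same for the moment, N m; "grip_width": finger opening in m; "grip_force": force on a finger pad.
Only numpy, scipy, OpenCV 4.12 (cv2) and the standard library are available. Lean on these libraries where they do the work, as an engineer would, in place of code of your own. Each camera call takes 0.05 s, during which the arm holds its last target. There are 200 camera calls.

## Task

Clear the loose drum hardware off the bench: set both tube lugs on their feet on the floor of the large black bin, stand the rubber foot upright in the small square black bin, and set the two leg brackets right way up in the cardboard carton, one in each of its two halves so that it is loaded evenly. Do not shove or tip the carton, which is light and loose, and leave the screwdriver and the tumbler alone.

Things in the scene. Friction and masses are not known exactly. Their poses are not given: they have to be found in the camera images.
- lug_a: Bright steel tube lug, loose, 90 g: tube 16 mm in diameter and 80 mm long along its own x, held up on two small feet (22 mm wide across y, at x = +-24 mm), 26 mm high in all. Origin: centre of its underside; tube axis 18 mm above it. Starts standing on its feet on the bench, any yaw; grip the tube along y at its middle. One of two alike.
- lug_b: Bright steel tube lug, loose, 90 g: tube 16 mm in diameter and 80 mm long along its own x, held up on two small feet (22 mm wide across y, at x = +-24 mm), 26 mm high in all. Origin: centre of its underside; tube axis 18 mm above it. Starts standing on its feet on the bench, any yaw; grip the tube along y at its middle. One of two alike.
- bracket_a: Bright steel leg bracket, loose, 130 to 210 g, one of two alike: foot plate 62 mm (x) by 30 mm (y), 8 mm thick; on its middle a clamp block 34 mm (x) by 30 mm (y), 36 mm high in all; a short dark screw on the block's +x side, above the plate. Origin: centre of the plate's underside, z up. Starts on its plate, any yaw; grip the block along y (30 mm wide).
- bracket_b: Bright steel leg bracket, loose, 130 to 210 g, one of two alike: foot plate 62 mm (x) by 30 mm (y), 8 mm thick; on its middle a clamp block 34 mm (x) by 30 mm (y), 36 mm high in all; a short dark screw on the block's +x side, above the plate. Origin: centre of the plate's underside, z up. Starts on its plate, any yaw; grip the block along y (30 mm wide).
- foot: Round black rubber drum-leg foot, loose, 50 g, 42 mm high: base 40 mm in diameter, neck 34 mm in diameter from 18 mm height up, flat top with a steel disc. Origin: centre of its underside, z up. Starts standing on its base.
- lug_bin: Large black plastic bin, fixed to the bench, open on top, 125 mm (x) by 170 mm (y) outside, 45 mm high, walls and floor 4 mm thick, no divider. A small lip for handling sticks out 9 mm at its -x side. Origin: centre of its underside; z up; turned up to 0.25 rad.
- foot_bin: Small square black plastic bin, fixed to the bench, open on top, 110 by 110 mm outside, 45 mm high, walls and floor 4 mm thick. A small lip sticks out 9 mm at its -x side. Origin: centre of its underside; z up; turned up to 0.25 rad.
- carton: Brown cardboard carton, open on top, loose, light (70 to 120 g): 120 mm (x) by 200 mm (y) outside, 50 mm high, walls, floor and divider 4 mm thick. One full-height divider at y = 0 makes two halves, each 112 mm (x) by 94 mm (y) inside, centred at y = +-49 mm. Origin: centre of its underside; z up; turned up to 0.25 rad.
- screwdriver: Screwdriver lying on the bench to the robot's left, a bystander, to be left alone. Origin on its underside; its x runs along the tool.
- tumbler: Grey drinking tumbler, 77 mm in diameter at most, 125 mm high, standing to the robot's right, a bystander, to be left alone. Origin: centre of its underside.

How it is judged:
By the outcome, as a careful person would: the job done as asked, in the order asked, and still so for the second after the job is handed in, with the robot touching nothing.
It also fails if it takes over 109 s, if anything falls off the work surface, if the arm or the gripper's body presses on something with over 40 N, if the wrist force passes 120 N, or if a joint passes its speed limit or range.

## Working session

There is one attempt and no reset: what is moved stays moved. The work goes in short steps, Python scripts to look and compute and a shell command to move; the robot and the scene stay as the last step left them, time stands still between calls to the robot, and variables do not carry over. Pictures are saved under pics/ and viewed, at most 14 in all, crops included, and the job is handed in when it is done.

```bash
mkdir -p pics; python3 - <<'E'
from station import status, vision
import cv2
o=status.get_obs(); print({k:o[k] for k in('time_s','ee_pos','eef_rot','grip_width')})
for n in("scene","top"):
    p=vision.camera(n); cv2.imwrite(f"pics/{n}0.png",p["pixels"][:,:,::-1]); print(n,p["K"],p["k1"],p["R"],p["t"])
E
```

```text
{'time_s': 0.0, 'ee_pos': array([0.24443225, 0.49240089, 0.20489717]), 'eef_rot': array([-3.14042984e+00, -6.94278113e-05,  2.68084021e+00]), 'grip_width': 0.0940515884327438}
scene [[374.24989932   0.         256.06988727]
 [  0.         374.24989932 196.03027127]
 [  0.           0.           1.        ]] 0.014794050285850142 [[-0.59031567  0.80712805  0.00846864]
 [ 0.59765384  0.44411459 -0.66751189]
 [-0.54252862 -0.38898141 -0.74455098]] [ 0.31266233 -0.2764932   1.52383632]
top [[381.13666244   0.         260.84471655]
 [  0.         381.13666244 193.15853242]
 [  0.           0.           1.        ]] 0.03404836629852874 [[-0.00821855 -0.99973821 -0.02135356]
 [-0.99154077  0.01091367 -0.12933595]
 [ 0.12953514  0.02010997 -0.99137089]] [-0.00861963  0.5272921   0.97456987]
```

View pics/top0.png

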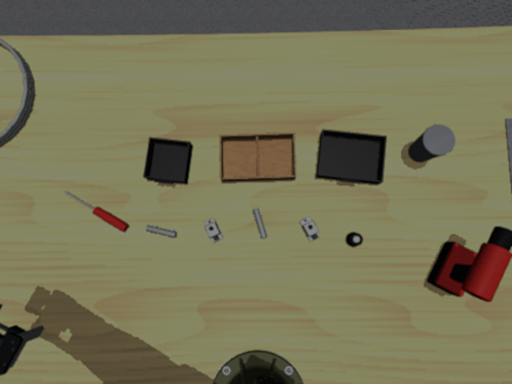

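View pics/scene0.png

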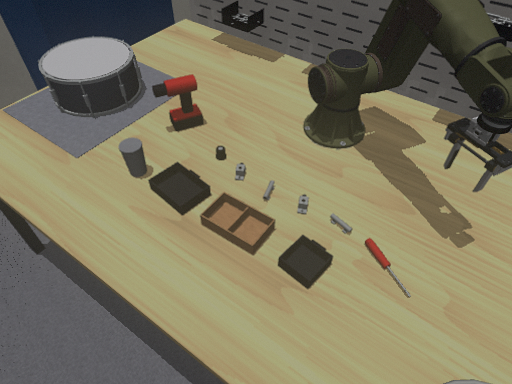

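The top view shows the foot bin at (168,161), carton (258,158), lug bin (351,157), tumbler (432,143), lugs (161,231) and (260,223), brackets (213,230) and (310,229), foot (354,239). The scene view agrees with this layout.

```bash
cat > h.py <<'E'
import numpy as np, cv2
from scipy.optimize import minimize
from station import status, vision, silhouettes
from scipy.spatial.transform import Rotation as Rn
def proj(p,X):
    c=X@p["R"].T+p["t"]; s=c[:,:2]/c[:,2:]; s=s*(1+p["k1"]*(s**2).sum(1,keepdims=True))
    return s@np.array([[p["K"][0,0],0],[0,p["K"][1,1]]])+p["K"][:2,2]
def back(p,uv,z):
    K=p["K"]; d=(np.array(uv)-K[:2,2])/[K[0,0],K[1,1]]; s=d.copy()
    for _ in range(8): s=d/(1+p["k1"]*(s@s))
    C=-p["R"].T@p["t"]; r=p["R"].T@np.array([s[0],s[1],1]); return C+r*(z-C[2])/r[2]
def box(x0,x1,y0,y1,z0,z1): return np.array([[x,y,z] for x in(x0,x1) for y in(y0,y1) for z in(z0,z1)])
def cyl(r0,r1,z0,z1):
    a=np.linspace(0,2*np.pi,32,endpoint=False); f=lambda r,z:np.c_[r*np.cos(a),r*np.sin(a),z+0*a]
    return np.r_[f(r0,z0),f(r1,z1)]
t=cyl(.008,.008,-.04,.04)
M={"lug":[np.c_[t[:,2],t[:,0],t[:,1]+.018],box(-.029,-.019,-.011,.011,0,.018),box(.019,.029,-.011,.011,0,.018)],
"bracket":[box(-.031,.031,-.015,.015,0,.008),box(-.017,.017,-.015,.015,0,.036)],
"foot":[cyl(.02,.02,0,.018),cyl(.017,.017,.018,.042)],
"lug_bin":[box(-.0625,.0625,-.085,.085,0,.045)],"foot_bin":[box(-.055,.055,-.055,.055,0,.045)],
"carton":[box(-.06,.06,-.1,.1,0,.05)],"tumbler":[cyl(.034,.0385,0,.125)]}
def pts(P,q,z=0):
    c,s=np.cos(q[2]),np.sin(q[2]); return P@np.array([[c,s,0],[-s,c,0],[0,0,1]])+[q[0],q[1],z]
def render(p,kind,q,z=0,S=4):
    m=np.zeros((384*S,512*S),np.uint8)
    for P in M[kind]:
        u=(proj(p,pts(P,q,z))+.5)*S-.5
        cv2.fillConvexPoly(m,cv2.convexHull((u*16).round().astype(np.int32)),255,shift=4)
    return cv2.resize(m,(512,384),interpolation=cv2.INTER_AREA)/255.
def fit(kind,obs,q0,z=0):  # obs: list of (picture, mask)
    def cost(v):
        q=[q0[0]+v[0]*.01,q0[1]+v[1]*.01,q0[2]+v[2]*.2]
        return sum(((cv2.GaussianBlur(render(p,kind,q,z),(0,0),1)-cv2.GaussianBlur(m.astype(float),(0,0),1))**2).sum()/m.sum() for p,m in obs)
    r=minimize(cost,[0,0,0],method="Nelder-Mead",options=dict(initial_simplex=[[0,0,0],[1,0,0],[0,1,0],[0,0,1]],maxfev=150,xatol=.01,fatol=1e-4))
    return np.array([q0[0]+r.x[0]*.01,q0[1]+r.x[1]*.01,q0[2]+r.x[2]*.2]),r.fun/len(obs)
E
cat > look.py <<'E'
from h import *
T=vision.camera("top"); S=vision.camera("scene")
for name,kind,n in[("lug_a","lug",2),("bracket_a","bracket",2),("foot","foot",1),("lug_bin","lug_bin",1),("foot_bin","foot_bin",1),("carton","carton",1),("tumbler","tumbler",1)]:
    A=silhouettes(name,T);B=silhouettes(name,S)
    for a in A[:n+1]:
        if a["score"]<.3: continue
        v,u=np.nonzero(a["region"]); h=M[kind][-1][:,2].max()
        w=back(T,[u.mean(),v.mean()],h/2)
        su=proj(S,w[None])[0]
        b=[x for x in B if np.hypot(*(np.array([x["extent"][0]+x["extent"][2],x["extent"][1]+x["extent"][3]])/2-su))<14]
        obs=[(T,a["region"])]+[(S,x["region"]) for x in b[:1]]
        starts=[0] if "bin" in kind or kind in("carton","foot","tumbler") else [0,.8,1.57,-.8]
        q,c=min((fit(kind,obs,[w[0],w[1],s]) for s in starts),key=lambda r:r[1])
        print(name,round(a["score"],2),len(obs),q.round(4),round(c,3))
E
python3 look.py
```

```text
lug_a 0.72 2 [ 0.4502 -0.0065  0.29  ] 0.047
lug_a 0.67 2 [ 0.4307  0.2561 -1.8259] 0.023
bracket_a 0.66 2 [ 0.434 -0.14   0.522] 0.041
foot 0.65 2 [ 0.4046 -0.2566  0.1053] 0.035
lug_bin 0.91 2 [ 0.6241 -0.2529 -0.1173] 0.008
foot_bin 0.91 2 [ 0.6193  0.2388 -0.1233] 0.012
carton 0.85 2 [ 0.6259 -0.003   0.012 ] 0.008
tumbler 0.57 2 [ 0.6415 -0.4466  0.1648] 0.055
```

```bash
cat > go.py <<'E'
import sys; from h import *
def go(x,y,z,yaw):
    o=status.get_obs(); R=Rn.from_euler("xyz",o["eef_rot"]).as_matrix(); p=np.array(o["ee_pos"])
    G=Rn.from_euler("xyz",[np.pi,0,yaw]).as_matrix(); v=Rn.from_matrix(R.T@G).as_rotvec(); d=R.T@(np.array([x,y,z])-p)
    q6=np.arctan2(y,x)+np.pi/2-yaw
    print("shift",(d/.5).round(4),"turn",(v/(np.pi/2)).round(4),"rows",max(np.linalg.norm(d)/.05,np.linalg.norm(v)/.15).round(1),"q6",((q6+np.pi)%(2*np.pi)-np.pi).round(2),"t",round(o["time_s"],2))
if __name__=="__main__": go(*[eval(a) for a in sys.argv[1:5]])
E
python3 go.py .431 .256 .18 1.316
```

```text
shift [-0.5444 -0.2581  0.0509] turn [ 0.     -0.      0.8688] rows 9.1 q6 0.79 t 0.9
```

```bash
python3 -m pendant '[-0.544,-0.258,0.05,0,0,0.869,0.3, -0.544,-0.258,0.05,0,0,0.869,0.3, -0.544,-0.258,0.05,0,0,0.869,0.3, -0.544,-0.258,0.05,0,0,0.869,0.3, -0.544,-0.258,0.05,0,0,0.869,0.3, -0.544,-0.258,0.05,0,0,0.869,0.3, -0.544,-0.258,0.05,0,0,0.869,0.3, -0.544,-0.258,0.05,0,0,0.869,0.3, -0.544,-0.258,0.05,0,0,0.869,0.3, -0.544,-0.258,0.05,0,0,0.869,0.3, -0.544,-0.258,0.05,0,0,0.869,0.3, -0.544,-0.258,0.05,0,0,0.869,0.3]'
cat > w.py <<'E'
# refine: w.py kind x y yaw [z]: wrist-camera fit near the guess
import sys; from h import *
k=sys.argv[1]; q0=[eval(a) for a in sys.argv[2:5]]; z=eval(sys.argv[5]) if len(sys.argv)>5 else 0
W=vision.camera("wrist"); o=status.get_obs(); cv2.imwrite(f"pics/w_{o['time_s']:.2f}.png",W["pixels"][:,:,::-1])
g=proj(W,np.array([[q0[0],q0[1],z+.015]]))[0]; print("expect",g.round(),"cam",(-W["R"].T@W["t"]).round(3))
for a in silhouettes({"lug":"lug_a","bracket":"bracket_a"}.get(k,k),W):
    v,u=np.nonzero(a["region"]); print(round(a["score"],2),a["extent"],len(u))
    if a["score"]>.3:
        w=back(W,[u.mean(),v.mean()],z+.015); q,c=fit(k,[(W,a["region"])],[w[0],w[1],q0[2]],z); print(q.round(4),round(c,3))
E
python3 w.py lug .431 .256 1.316; ls pics
```

```text
time_s: 2.1
ee_pos: [0.4308, 0.2562, 0.1805]
eef_rot: [3.142, -0.0, 1.319]
force: [-0.1, -0.9, 0.1]
grip_width: 0.061
grip_force: 0.0
expect [255. 179.] cam [0.449 0.325 0.361]
0.71 [291.6, 340.6, 343.8, 363.1] 467
[ 0.4731 -0.0275  1.5414] 0.945
0.56 [250.2, 144.0, 265.0, 217.1] 1119
[0.4319 0.2555 1.3285] 0.015
scene0.png
top0.png
w_2.15.png
```

```bash
python3 go.py .4319 .2555 .003 1.3285; python3 - <<'E'
from h import *
W=vision.camera("wrist")
for a in silhouettes("bracket_b",W): print(a["score"],a["extent"],back(W,[(a["extent"][0]+a["extent"][2])/2,(a["extent"][1]+a["extent"][3])/2],.018))
E
```

```text
shift [-0.0008  0.0026  0.3549] turn [ 0.      0.     -0.0066] rows 3.5 q6 0.78 t 2.2
0.55 [258.0, 258.3, 311.6, 295.3] [0.43626877 0.12925708 0.018     ]
```

View pics/w_2.15.png

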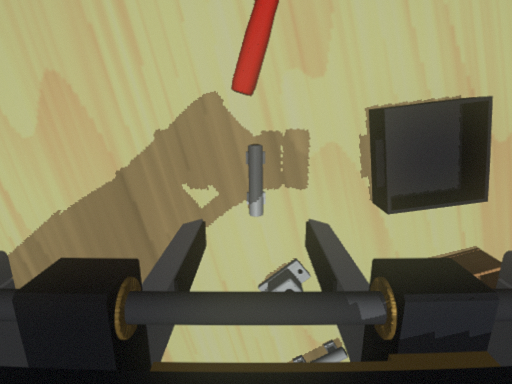

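The lug lies at (256,180), screwdriver handle end at (243,90), bracket at (284,275) well clear of the descent.

```bash
python3 -m pendant '[0,0.003,0.2,0,0,-0.007,0.3, 0,0.003,0.3,0,0,-0.007,0.3, 0,0.003,0.34,0,0,-0.007,0.3, 0,0.003,0.355,0,0,-0.007,0.3, 0,0.003,0.355,0,0,-0.007,0.3, 0,0.003,0.355,0,0,-0.007,-1, 0,0.003,0.355,0,0,-0.007,-1, 0,0.003,0.355,0,0,-0.007,-1, 0,0.003,0.355,0,0,-0.007,-1, 0,0.003,0.355,0,0,-0.007,-1, 0,0.003,0.355,0,0,-0.007,-1, 0,0.003,0.355,0,0,-0.007,-1]' 20
```

```text
time_s: 3.5
ee_pos: [0.4323, 0.2558, 0.003]
eef_rot: [3.142, -0.0, 1.327]
force: [-0.6, -0.2, -0.1]
grip_width: 0.0155
grip_force: 20.0
```

```bash
python3 go.py .6204 -.2847 .13 -.117
```

```text
shift [-0.9581  0.6262 -0.254 ] turn [ 0.     -0.      0.9192] rows 11.7 q6 1.26 t 3.5
```

```bash
python3 -m pendant '[0,0,-0.1,0,0,0,-1, 0,0,-0.2,0,0,0,-1, 0,0,-0.254,0,0,0,-1, -0.958,0.626,-0.254,0,0,0.919,-1, -0.958,0.626,-0.254,0,0,0.919,-1, -0.958,0.626,-0.254,0,0,0.919,-1, -0.958,0.626,-0.254,0,0,0.919,-1, -0.958,0.626,-0.254,0,0,0.919,-1, -0.958,0.626,-0.254,0,0,0.919,-1, -0.958,0.626,-0.254,0,0,0.919,-1, -0.958,0.626,-0.254,0,0,0.919,-1, -0.958,0.626,-0.254,0,0,0.919,-1]' 20; python3 go.py .6204 -.2847 .13 -.117
```

```text
time_s: 4.7
ee_pos: [0.5803, -0.1714, 0.1298]
eef_rot: [-3.142, 0.0, -0.029]
force: [0.8, 0.2, -0.6]
grip_width: 0.0152
grip_force: 20.0
shift [ 0.0868  0.2242 -0.0003] turn [-0.      0.0001  0.0557] rows 2.4 q6 1.26 t 4.7
```

```bash
python3 -m pendant '[0.087,0.224,0,0,0,0.056,-1, 0.087,0.224,0,0,0,0.056,-1, 0.087,0.224,0,0,0,0.056,-1, 0.087,0.224,0,0,0,0.056,-1, 0.087,0.224,0,0,0,0.056,-1, 0.087,0.224,0,0,0,0.056,-1]'; python3 w.py lug_bin .6241 -.2529 -.117; python3 go.py .6204 -.2847 .008 -.117
```

```text
time_s: 5.3
ee_pos: [0.6209, -0.2811, 0.13]
eef_rot: [-3.141, 0.0, -0.11]
force: [0.0, -0.6, -0.3]
grip_width: 0.0152
grip_force: 20.0
expect [226. 190.] cam [ 0.692 -0.289  0.31 ]
0.93 [120.5, 122.3, 326.3, 259.2] 21832
[ 0.6269 -0.2547 -0.1127] 0.214
shift [-0.0006  0.0073  0.2446] turn [ 0.     -0.0001  0.0045] rows 2.4 q6 1.26 t 5.4
```

```bash
ls pics
```

```text
scene0.png
top0.png
w_2.15.png
w_5.35.png
```

```bash
python3 -m pendant '[0,0.007,0.1,0,0,0.005,-1, 0,0.007,0.18,0,0,0.005,-1, 0,0.007,0.22,0,0,0.005,-1, 0,0.007,0.235,0,0,0.005,-1, 0,0.007,0.243,0,0,0.005,-1, 0,0.007,0.245,0,0,0.005,-1, 0,0.007,0.245,0,0,0.005,-1, 0,0.007,0.245,0,0,0.005,-1]'
```

```text
time_s: 6.2
ee_pos: [0.6211, -0.2859, 0.0087]
eef_rot: [3.141, -0.002, -0.119]
force: [0.2, 0.0, -1.2]
grip_width: 0.0154
grip_force: 20.0
```

```bash
python3 -m pendant '[0,0,0.002,0,0,0,-1, 0,0,0.003,0,0,0,-1, 0,0,0.003,0,0,0,-1]'
```

```text
time_s: 6.5
ee_pos: [0.6209, -0.2859, 0.007]
eef_rot: [3.141, -0.001, -0.119]
force: [-1.8, 1.2, 5.7]
grip_width: 0.0156
grip_force: 20.0
```

```bash
python3 -m pendant '[0,0,0,0,0,0,-0.15, 0,0,0,0,0,0,-0.15, 0,0,0,0,0,0,-0.15, 0,0,-0.05,0,0,0,-0.15, 0,0,-0.13,0,0,0,-0.15, 0,0,-0.22,0,0,0,-0.15, 0,0,-0.3,0,0,0,0.3, 0,0,-0.3,0,0,0,0.3]'; python3 go.py .4502 -.0065 .18 .29
```

```text
time_s: 7.3
ee_pos: [0.6225, -0.2867, 0.1627]
eef_rot: [3.138, -0.009, -0.119]
force: [0.8, 0.0, -0.2]
grip_width: 0.0523
grip_force: 0.0
shift [-0.4084 -0.5154 -0.0401] turn [ 0.0034 -0.0053 -0.2604] rows 6.6 q6 1.27 t 7.3
```

```bash
python3 -m pendant '[-0.408,-0.515,-0.04,0,0,-0.26,0.3, -0.408,-0.515,-0.04,0,0,-0.26,0.3, -0.408,-0.515,-0.04,0,0,-0.26,0.3, -0.408,-0.515,-0.04,0,0,-0.26,0.3, -0.408,-0.515,-0.04,0,0,-0.26,0.3, -0.408,-0.515,-0.04,0,0,-0.26,0.3, -0.408,-0.515,-0.04,0,0,-0.26,0.3, -0.408,-0.515,-0.04,0,0,-0.26,0.3, -0.408,-0.515,-0.04,0,0,-0.26,0.3, -0.408,-0.515,-0.04,0,0,-0.26,0.3]'; python3 w.py lug .4502 -.0065 .29
```

```text
time_s: 8.3
ee_pos: [0.4491, -0.0065, 0.1756]
eef_rot: [3.142, 0.0, 0.289]
force: [0.1, -0.8, 0.1]
grip_width: 0.0611
grip_force: 0.0
expect [255. 179.] cam [0.518 0.013 0.356]
0.84 [246.0, 143.7, 266.3, 216.0] 1108
[ 0.4513 -0.0091  0.2842] 0.022
```

```bash
python3 go.py .4512 -.0085 .003 .285
```

```text
shift [0.0034 0.0049 0.3451] turn [-0.0001  0.0004  0.002 ] rows 3.5 q6 1.27 t 8.4
```

```bash
python3 -m pendant '[0.003,0.005,0.2,0,0,0,0.3, 0.003,0.005,0.3,0,0,0,0.3, 0.003,0.005,0.335,0,0,0,0.3, 0.003,0.005,0.345,0,0,0,0.3, 0.003,0.005,0.345,0,0,0,0.3, 0.003,0.005,0.345,0,0,0,-1, 0.003,0.005,0.345,0,0,0,-1, 0.003,0.005,0.345,0,0,0,-1, 0.003,0.005,0.345,0,0,0,-1, 0.003,0.005,0.345,0,0,0,-1, 0.003,0.005,0.345,0,0,0,-1, 0.003,0.005,0.345,0,0,0,-1]' 20; python3 go.py .6278 -.2211 .13 -.117
```

```text
time_s: 9.6
ee_pos: [0.4509, -0.0078, 0.0035]
eef_rot: [3.141, -0.0, 0.289]
force: [-0.5, -0.8, 1.4]
grip_width: 0.0154
grip_force: 20.0
shift [ 0.2174  0.5099 -0.2528] turn [ 0.000e+00 -1.000e-04  2.587e-01] rows 6.1 q6 1.35 t 9.6
```

```bash
python3 -m pendant '[0,0,-0.1,0,0,0,-1, 0,0,-0.2,0,0,0,-1, 0,0,-0.253,0,0,0,-1, 0.217,0.51,-0.253,0,0,0.259,-1, 0.217,0.51,-0.253,0,0,0.259,-1, 0.217,0.51,-0.253,0,0,0.259,-1, 0.217,0.51,-0.253,0,0,0.259,-1, 0.217,0.51,-0.253,0,0,0.259,-1, 0.217,0.51,-0.253,0,0,0.259,-1, 0.217,0.51,-0.253,0,0,0.259,-1, 0.217,0.51,-0.253,0,0,0.259,-1, 0.217,0.51,-0.253,0,0,0.259,-1]'; python3 go.py .6278 -.2211 .0085 -.117
```

```text
time_s: 10.8
ee_pos: [0.6272, -0.2204, 0.1299]
eef_rot: [-3.141, 0.0, -0.117]
force: [0.4, -0.5, -0.8]
grip_width: 0.0154
grip_force: 20.0
shift [0.0016 0.0013 0.2428] turn [-0.0001  0.0003  0.0001] rows 2.4 q6 1.35 t 10.8
```

```bash
python3 -m pendant '[0,0,0.1,0,0,0,-1, 0,0,0.18,0,0,0,-1, 0,0,0.22,0,0,0,-1, 0,0,0.235,0,0,0,-1, 0,0,0.242,0,0,0,-1, 0,0,0.244,0,0,0,-1, 0,0,0.244,0,0,0,-1, 0,0,0.244,0,0,0,-1]'
```

```text
time_s: 11.6
ee_pos: [0.628, -0.2214, 0.0092]
eef_rot: [3.141, -0.002, -0.117]
force: [-0.3, 0.0, 0.4]
grip_width: 0.0153
grip_force: 20.0
```

```bash
python3 -m pendant '[0,0,0.002,0,0,0,-1, 0,0,0.004,0,0,0,-1, 0,0,0.004,0,0,0,-0.15, 0,0,0.004,0,0,0,-0.15, 0,0,0.004,0,0,0,-0.15, 0,0,-0.05,0,0,0,-0.15, 0,0,-0.13,0,0,0,-0.15, 0,0,-0.22,0,0,0,-0.15, 0,0,-0.3,0,0,0,0.3, 0,0,-0.3,0,0,0,0.5, 0,0,-0.3,0,0,0,0.5]'; python3 go.py .4046 -.2566 .18 -.117
```

```text
time_s: 12.7
ee_pos: [0.6277, -0.2213, 0.1583]
eef_rot: [3.141, -0.001, -0.117]
force: [-0.3, -0.3, -0.3]
grip_width: 0.0607
grip_force: 0.0
shift [-0.4347  0.1225 -0.0437] turn [ 0.0002 -0.0007 -0.0003] rows 4.5 q6 1.12 t 12.7
```

```bash
python3 -m pendant '[-0.435,0.122,-0.044,0,0,0,0.5, -0.435,0.122,-0.044,0,0,0,0.5, -0.435,0.122,-0.044,0,0,0,0.5, -0.435,0.122,-0.044,0,0,0,0.5, -0.435,0.122,-0.044,0,0,0,0.5, -0.435,0.122,-0.044,0,0,0,0.5, -0.435,0.122,-0.044,0,0,0,0.5, -0.435,0.122,-0.044,0,0,0,0.5]'; python3 w.py foot .4046 -.2566 -.117; python3 - <<'E'
from h import *
T=vision.camera("top"); cv2.imwrite("pics/lugs.png",cv2.resize(T["pixels"][110:260,290:410,::-1],None,fx=4,fy=4))
E
```

```text
time_s: 13.5
ee_pos: [0.4049, -0.2561, 0.1791]
eef_rot: [-3.141, 0.001, -0.117]
force: [0.1, -0.4, -0.7]
grip_width: 0.0707
grip_force: 0.0
expect [256. 180.] cam [ 0.476 -0.265  0.359]
0.92 [238.5, 163.2, 272.5, 198.2] 1120
[ 0.4063 -0.2575  0.0176] 0.008
```

View pics/lugs.png

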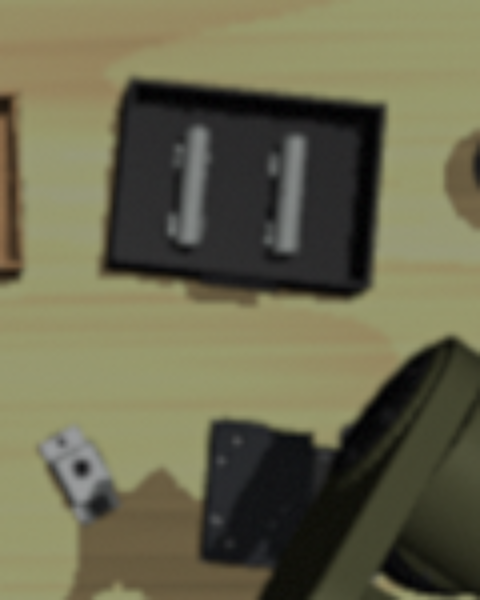

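Both lugs stand upright side by side in the bin (crop (190,185) and (290,195)). The foot is fixed at (0.406,-0.2575).

```bash
python3 go.py .4060 -.2573 .021 -.117; python3 go.py .6193 .2388 .15 -.123
```

```text
shift [0.0028 0.0026 0.3166] turn [-0.0004  0.0006  0.0003] rows 3.2 q6 1.12 t 13.65
shift [ 0.3108 -1.0327  0.0589] turn [-0.0004  0.0006  0.0041] rows 10.8 q6 2.06 t 13.65
```

```bash
python3 -m pendant '[0.003,0.003,0.18,0,0,0,0.5, 0.003,0.003,0.27,0,0,0,0.5, 0.003,0.003,0.305,0,0,0,0.5, 0.003,0.003,0.317,0,0,0,0.5, 0.003,0.003,0.317,0,0,0,0.5, 0.003,0.003,0.317,0,0,0,-1, 0.003,0.003,0.317,0,0,0,-1, 0.003,0.003,0.317,0,0,0,-1, 0.003,0.003,0.317,0,0,0,-1, 0.003,0.003,0.317,0,0,0,-1, 0.003,0.003,0.317,0,0,0,-1, 0.003,0.003,0.317,0,0,0,-1]' 15
```

```text
time_s: 14.85
ee_pos: [0.4059, -0.2581, 0.0219]
eef_rot: [3.141, -0.001, -0.118]
force: [-1.1, 0.2, 7.0]
grip_width: 0.0334
grip_force: 15.0
```

```bash
python3 -m pendant '[0,0,-0.1,0,0,0,-1, 0,0,-0.2,0,0,0,-1, 0,0,-0.258,0,0,0,-1, 0.15,-0.5,-0.258,0,0,0,-1, 0.15,-0.5,-0.258,0,0,0,-1, 0.15,-0.5,-0.258,0,0,0,-1, 0.15,-0.5,-0.258,0,0,0,-1, 0.15,-0.5,-0.258,0,0,0,-1, 0.15,-0.5,-0.258,0,0,0,-1]'; python3 go.py .6193 .2388 .15 -.123
```

```text
time_s: 15.75
ee_pos: [0.5104, -0.0147, 0.1503]
eef_rot: [-3.141, -0.0, -0.114]
force: [-0.3, 0.2, 0.2]
grip_width: 0.0337
grip_force: 15.0
shift [ 0.1588 -0.5284  0.0009] turn [-0.0003 -0.      0.0059] rows 5.5 q6 2.06 t 15.75
```

```bash
python3 -m pendant '[0.159,-0.528,0,0,0,0.006,-1, 0.159,-0.528,0,0,0,0.006,-1, 0.159,-0.528,0,0,0,0.006,-1, 0.159,-0.528,0,0,0,0.006,-1, 0.159,-0.528,0,0,0,0.006,-1, 0.159,-0.528,0,0,0,0.006,-1, 0.159,-0.528,0,0,0,0.006,-1, 0.159,-0.528,0,0,0,0.006,-1, 0.159,-0.528,0,0,0,0.006,-1]'; python3 go.py .6193 .2388 .026 -.123
```

```text
time_s: 16.65
ee_pos: [0.6193, 0.233, 0.1504]
eef_rot: [3.141, 0.0, -0.128]
force: [0.1, -0.9, -0.3]
grip_width: 0.0336
grip_force: 15.0
shift [-0.0014 -0.0116  0.2489] turn [ 0.0002  0.0002 -0.0032] rows 2.5 q6 2.06 t 16.65
```

```bash
python3 -m pendant '[0,-0.01,0.1,0,0,0,-1, 0,-0.01,0.18,0,0,0,-1, 0,-0.01,0.225,0,0,0,-1, 0,-0.01,0.24,0,0,0,-1, 0,-0.01,0.246,0,0,0,-1, 0,-0.01,0.249,0,0,0,-1, 0,-0.01,0.249,0,0,0,-1]'
```

```text
time_s: 17.35
ee_pos: [0.6207, 0.2393, 0.0274]
eef_rot: [-3.141, -0.002, -0.127]
force: [0.7, 0.5, -1.2]
grip_width: 0.0332
grip_force: 15.0
```

```bash
python3 -m pendant '[0,0,0.002,0,0,0,-1, 0,0,0.003,0,0,0,-1, 0,0,0.003,0,0,0,-1]'
```

```text
time_s: 17.65
ee_pos: [0.6206, 0.2395, 0.026]
eef_rot: [-3.141, -0.002, -0.127]
force: [-1.9, -0.8, 6.4]
grip_width: 0.0334
grip_force: 15.0
```

```bash
python3 -m pendant '[0,0,0,0,0,0,0, 0,0,0,0,0,0,0, 0,0,0,0,0,0,0, 0,0,-0.05,0,0,0,0, 0,0,-0.13,0,0,0,0, 0,0,-0.22,0,0,0,0, 0,0,-0.3,0,0,0,0.2, 0,0,-0.3,0,0,0,0.3, 0,0,-0.3,0,0,0,0.3]'; python3 go.py .434 .118 .18 -.123
```

```text
time_s: 18.55
ee_pos: [0.6201, 0.2394, 0.1749]
eef_rot: [-3.141, -0.001, -0.127]
force: [-0.9, -0.9, -1.0]
grip_width: 0.0606
grip_force: 0.0
shift [-0.3386  0.2879 -0.0108] turn [-0.0003 -0.0007 -0.0025] rows 4.4 q6 1.96 t 18.55
```

```bash
python3 -m pendant '[-0.339,0.288,-0.01,0,0,-0.335,0.3, -0.339,0.288,-0.01,0,0,-0.335,0.3, -0.339,0.288,-0.01,0,0,-0.335,0.3, -0.339,0.288,-0.01,0,0,-0.335,0.3, -0.339,0.288,-0.01,0,0,-0.335,0.3, -0.339,0.288,-0.01,0,0,-0.335,0.3, -0.339,0.288,-0.01,0,0,-0.335,0.3, -0.339,0.288,-0.01,0,0,-0.335,0.3]'; python3 w.py bracket .434 .118 .4; ls -t pics|head -1
```

```text
time_s: 19.35
ee_pos: [0.4341, 0.1183, 0.1788]
eef_rot: [-3.141, 0.001, 0.399]
force: [-0.1, -0.6, -0.1]
grip_width: 0.0612
grip_force: 0.0
expect [255. 180.] cam [0.501 0.146 0.359]
0.76 [433.8, 230.8, 473.4, 272.9] 960
[ 0.447  -0.1426  1.3704] 0.496
0.62 [240.4, 152.3, 270.3, 211.3] 1531
[0.4328 0.1159 0.4217] 0.023
w_19.40.png
```

View pics/w_19.40.png

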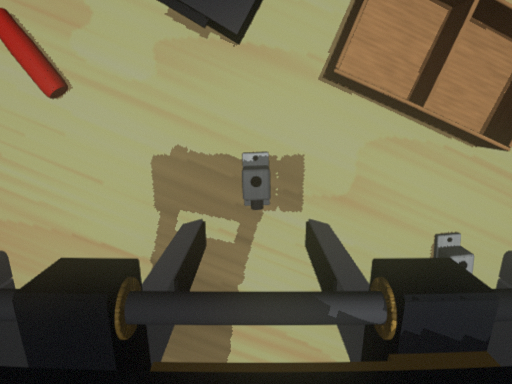

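```bash
python3 go.py .4328 .1160 .011 .4217
```

```text
shift [-0.0038  0.0034  0.3356] turn [-0.0002  0.0007 -0.014 ] rows 3.4 q6 1.41 t 19.45
```

Bracket at (256,180), its screw on the lower (robot) side at (256,203), fingers clear of everything.

```bash
python3 -m pendant '[-0.004,0.003,0.18,0,0,-0.014,0.3, -0.004,0.003,0.28,0,0,-0.014,0.3, -0.004,0.003,0.33,0,0,-0.014,0.3, -0.004,0.003,0.341,0,0,-0.014,0.3, -0.004,0.003,0.341,0,0,-0.014,0.3, -0.004,0.003,0.341,0,0,-0.014,-1, -0.004,0.003,0.341,0,0,-0.014,-1, -0.004,0.003,0.341,0,0,-0.014,-1, -0.004,0.003,0.341,0,0,-0.014,-1, -0.004,0.003,0.341,0,0,-0.014,-1, -0.004,0.003,0.341,0,0,-0.014,-1]' 30
python3 - <<'E'
from h import *
T=vision.camera("top");S=vision.camera("scene")
obs=[(p,silhouettes("carton",p)[0]["region"]) for p in(T,S)]
for o in(obs,obs[:1],obs[1:]): print(fit("carton",o,[.626,-.003,.012]))
E
```

```text
time_s: 20.55
ee_pos: [0.4329, 0.1159, 0.0097]
eef_rot: [3.141, -0.001, 0.421]
force: [-2.0, -0.3, 7.8]
grip_width: 0.0295
grip_force: 30.0
(array([ 0.62579888, -0.00271674,  0.01456728]), np.float64(0.005276256128353661))
(array([ 0.62545691, -0.00386966,  0.0159683 ]), np.float64(0.004374012840352157))
(array([ 0.6268057 , -0.00110103,  0.01396176]), np.float64(0.002215756571133746))
```

```bash
python3 go.py .6251 .0463 .13 .0146
```

```text
shift [ 0.2942  0.2843 -0.24  ] turn [ 0.     -0.0009  0.2589] rows 4.7 q6 1.63 t 20.75
```

```bash
python3 -m pendant '[0,0,-0.08,0,0,0,-1, 0,0,-0.17,0,0,0,-1, 0,0,-0.24,0,0,0,-1, 0.294,0.284,-0.24,0,0,0.259,-1, 0.294,0.284,-0.24,0,0,0.259,-1, 0.294,0.284,-0.24,0,0,0.259,-1, 0.294,0.284,-0.24,0,0,0.259,-1, 0.294,0.284,-0.24,0,0,0.259,-1, 0.294,0.284,-0.24,0,0,0.259,-1, 0.294,0.284,-0.24,0,0,0.259,-1, 0.294,0.284,-0.24,0,0,0.259,-1, 0.294,0.284,-0.24,0,0,0.259,-1]'; python3 go.py .6251 .0463 .016 .0146;  python3 w.py carton .6258 -.0027 .0146; ls -t pics|head -1
```

```text
time_s: 21.95
ee_pos: [0.6241, 0.0469, 0.1296]
eef_rot: [-3.142, -0.001, 0.015]
force: [0.7, 0.4, -2.1]
grip_width: 0.0297
grip_force: 30.0
shift [0.0019 0.0011 0.2273] turn [-0.     -0.0004  0.0004] rows 2.3 q6 1.63 t 21.95
expect [306. 189.] cam [0.696 0.048 0.31 ]
0.58 [192.6, 123.4, 437.9, 259.3] 25019
[ 0.6283 -0.0048  0.0109] 0.238
w_22.00.png
```

View pics/w_22.00.png

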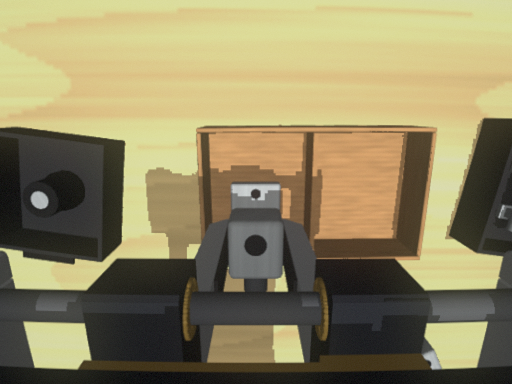

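Bracket held upright over the left half of the carton (walls at columns 200 and 308); the foot stands in its bin at (40,200).

```bash
python3 -m pendant '[0.002,0.001,0.08,0,0,0,-1, 0.002,0.001,0.15,0,0,0,-1, 0.002,0.001,0.19,0,0,0,-1, 0.002,0.001,0.21,0,0,0,-1, 0.002,0.001,0.22,0,0,0,-1, 0.002,0.001,0.225,0,0,0,-1, 0.002,0.001,0.228,0,0,0,-1, 0.002,0.001,0.228,0,0,0,-1]'
```

```text
time_s: 22.85
ee_pos: [0.626, 0.0458, 0.0157]
eef_rot: [3.142, -0.001, 0.014]
force: [-0.7, -0.5, -2.0]
grip_width: 0.03
grip_force: 30.0
```

```bash
python3 -m pendant '[0,0,0.002,0,0,0,-1, 0,0,0.004,0,0,0,-1, 0,0,0.004,0,0,0,-1]'
```

```text
time_s: 23.15
ee_pos: [0.626, 0.0458, 0.0138]
eef_rot: [3.142, -0.001, 0.014]
force: [-2.7, -0.1, 4.5]
grip_width: 0.0299
grip_force: 30.0
```

```bash
python3 -m pendant '[0,0,0,0,0,0,-0.1, 0,0,0,0,0,0,-0.1, 0,0,0,0,0,0,-0.1, 0,0,0,0,0,0,-0.1, 0,0,-0.05,0,0,0,-0.1, 0,0,-0.13,0,0,0,-0.1, 0,0,-0.22,0,0,0,-0.1, 0,0,-0.3,0,0,0,0.2, 0,0,-0.3,0,0,0,0.3, 0,0,-0.3,0,0,0,0.3]'; python3 go.py .434 -.14 .18 .522
```

```text
time_s: 24.15
ee_pos: [0.6258, 0.0458, 0.1634]
eef_rot: [-3.142, -0.001, 0.014]
force: [0.3, 0.3, -0.8]
grip_width: 0.0603
grip_force: 0.0
shift [-0.3888  0.3661 -0.0338] turn [ 2.000e-04 -8.000e-04 -3.231e-01] rows 5.4 q6 0.74 t 24.15
```

```bash
python3 -m pendant '[-0.389,0.366,-0.034,0,0,-0.323,0.3, -0.389,0.366,-0.034,0,0,-0.323,0.3, -0.389,0.366,-0.034,0,0,-0.323,0.3, -0.389,0.366,-0.034,0,0,-0.323,0.3, -0.389,0.366,-0.034,0,0,-0.323,0.3, -0.389,0.366,-0.034,0,0,-0.323,0.3, -0.389,0.366,-0.034,0,0,-0.323,0.3, -0.389,0.366,-0.034,0,0,-0.323,0.3, -0.389,0.366,-0.034,0,0,-0.323,0.3]'; python3 w.py bracket .434 -.14 .522; python3 go.py .434 -.14 .0085 .522;python3 - <<'E'
from h import *
T=vision.camera("top");S=vision.camera("scene")
obs=[(p,silhouettes("carton",p)[0]["region"]) for p in(T,S)]
for o in(obs,obs[:1],obs[1:]): print(fit("carton",o,[.626,-.003,.012]))
E
```

```text
time_s: 25.05
ee_pos: [0.4342, -0.1392, 0.1792]
eef_rot: [-3.141, 0.001, 0.523]
force: [0.3, -0.0, -0.8]
grip_width: 0.061
grip_force: 0.0
expect [255. 180.] cam [ 0.497 -0.104  0.359]
0.87 [240.3, 152.7, 270.8, 206.7] 1512
[ 0.4347 -0.1428  0.4961] 0.022
shift [-0.0009  0.0014  0.3418] turn [-0.0005  0.0004  0.0007] rows 3.4 q6 0.74 t 25.15
(array([ 0.62527044, -0.00297056,  0.01687879]), np.float64(0.07438333089109797))
(array([ 0.62503232, -0.00420536,  0.0221883 ]), np.float64(0.07725541167322719))
(array([ 6.25925483e-01, -4.06198966e-04,  7.59899028e-03]), np.float64(0.06482075453546861))
```

```bash
python3 go.py .4346 -.1420 .0085 .505; 
```

```text
shift [-0.0013  0.0048  0.3425] turn [-0.0002  0.0001  0.0111] rows 3.4 q6 0.75 t 25.35
```

```bash
python3 -m pendant '[-0.001,0.005,0.18,0,0,0.011,0.3, -0.001,0.005,0.28,0,0,0.011,0.3, -0.001,0.005,0.33,0,0,0.011,0.3, -0.001,0.005,0.342,0,0,0.011,0.3, -0.001,0.005,0.342,0,0,0.011,0.3, -0.001,0.005,0.342,0,0,0.011,-1, -0.001,0.005,0.342,0,0,0.011,-1, -0.001,0.005,0.342,0,0,0.011,-1, -0.001,0.005,0.342,0,0,0.011,-1, -0.001,0.005,0.342,0,0,0.011,-1, -0.001,0.005,0.342,0,0,0.011,-1]' 30; python3 go.py .6265 -.0517 .13 .0146
```

```text
time_s: 26.45
ee_pos: [0.435, -0.1425, 0.0098]
eef_rot: [3.141, -0.001, 0.505]
force: [-1.9, 0.8, 7.2]
grip_width: 0.0297
grip_force: 30.0
shift [ 0.4232  0.0264 -0.2401] turn [ 0.0004 -0.0006  0.3119] rows 4.9 q6 1.47 t 26.45
```

```bash
python3 -m pendant '[0,0,-0.08,0,0,0,-1, 0,0,-0.17,0,0,0,-1, 0,0,-0.24,0,0,0,-1, 0.423,0.026,-0.24,0,0,0.312,-1, 0.423,0.026,-0.24,0,0,0.312,-1, 0.423,0.026,-0.24,0,0,0.312,-1, 0.423,0.026,-0.24,0,0,0.312,-1, 0.423,0.026,-0.24,0,0,0.312,-1, 0.423,0.026,-0.24,0,0,0.312,-1, 0.423,0.026,-0.24,0,0,0.312,-1, 0.423,0.026,-0.24,0,0,0.312,-1, 0.423,0.026,-0.24,0,0,0.312,-1]'; python3 go.py .6265 -.0517 .0158 .0146;  python3 w.py carton .6258 -.0027 .0146|head -1; ls -t pics|head -1
```

```text
time_s: 27.65
ee_pos: [0.6255, -0.0522, 0.1294]
eef_rot: [3.141, -0.0, 0.014]
force: [-0.5, -0.4, -2.3]
grip_width: 0.0296
grip_force: 30.0
shift [ 0.002  -0.001   0.2272] turn [ 0.0001 -0.0002 -0.0006] rows 2.3 q6 1.47 t 27.65
expect [204. 189.] cam [ 0.697 -0.051  0.31 ]
w_27.70.png
```

View pics/w_27.70.png

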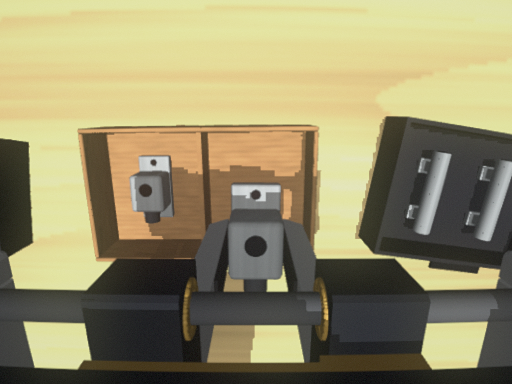

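The first bracket sits upright in the left half at (152,190), lugs upright at (430,195) and (487,200), and the second bracket is over the right half.

```bash
python3 -m pendant '[0.002,-0.001,0.08,0,0,0,-1, 0.002,-0.001,0.15,0,0,0,-1, 0.002,-0.001,0.19,0,0,0,-1, 0.002,-0.001,0.21,0,0,0,-1, 0.002,-0.001,0.22,0,0,0,-1, 0.002,-0.001,0.225,0,0,0,-1, 0.002,-0.001,0.228,0,0,0,-1, 0.002,-0.001,0.23,0,0,0,-1, 0.002,-0.001,0.231,0,0,0,-1, 0.002,-0.001,0.231,0,0,0,-1]'
```

```text
time_s: 28.75
ee_pos: [0.6272, -0.051, 0.0138]
eef_rot: [3.141, -0.001, 0.014]
force: [0.9, 0.3, -0.8]
grip_width: 0.0294
grip_force: 30.0
```

```bash
python3 -m pendant '[0,0,0.001,0,0,0,-1, 0,0,0.001,0,0,0,-1, 0,0,0.001,0,0,0,-0.1, 0,0,0.001,0,0,0,-0.1, 0,0,0.001,0,0,0,-0.1, 0,0,0.001,0,0,0,-0.1, 0,0,-0.05,0,0,0,-0.1, 0,0,-0.13,0,0,0,-0.1, 0,0,-0.22,0,0,0,-0.1, 0,0,-0.3,0,0,0,-0.1, 0,0,-0.36,0,0,0,0.2, 0,0,-0.36,0,0,0,0.2]'; python3 go.py .42 .05 .2 .014
```

```text
time_s: 29.95
ee_pos: [0.6285, -0.0512, 0.1984]
eef_rot: [3.14, -0.007, 0.015]
force: [0.2, 0.1, -0.2]
grip_width: 0.0541
grip_force: 0.0
shift [-0.414  -0.2084 -0.0066] turn [ 0.0007 -0.0047  0.0003] rows 4.6 q6 1.68 t 29.95
```

```bash
python3 -m pendant '[-0.4,-0.1,-0.02,0,0,0,0.2, -0.4,-0.1,-0.02,0,0,0,0.2, -0.4,-0.1,-0.02,0,0,0,0.2, -0.4,-0.1,-0.02,0,0,0,0.2, -0.4,-0.1,-0.02,0,0,0,0.2, -0.4,-0.1,-0.02,0,0,0,0.2, -0.4,-0.1,-0.02,0,0,0,0.2, -0.4,-0.1,-0.02,0,0,0,0.2]'; python3 - <<'E'
from h import *
T=vision.camera("top");S=vision.camera("scene")
cv2.imwrite("pics/endS.png",cv2.resize(S["pixels"][110:300,100:360,::-1],None,fx=3,fy=3))
cv2.imwrite("pics/endT.png",cv2.resize(T["pixels"][110:210,50:460,::-1],None,fx=1.95,fy=1.95,interpolation=cv2.INTER_CUBIC))
E
```

```text
time_s: 30.75
ee_pos: [0.4272, -0.0042, 0.203]
eef_rot: [-3.142, 0.001, 0.014]
force: [-0.1, -0.2, 0.5]
grip_width: 0.0563
grip_force: 0.0
```

View pics/endS.png

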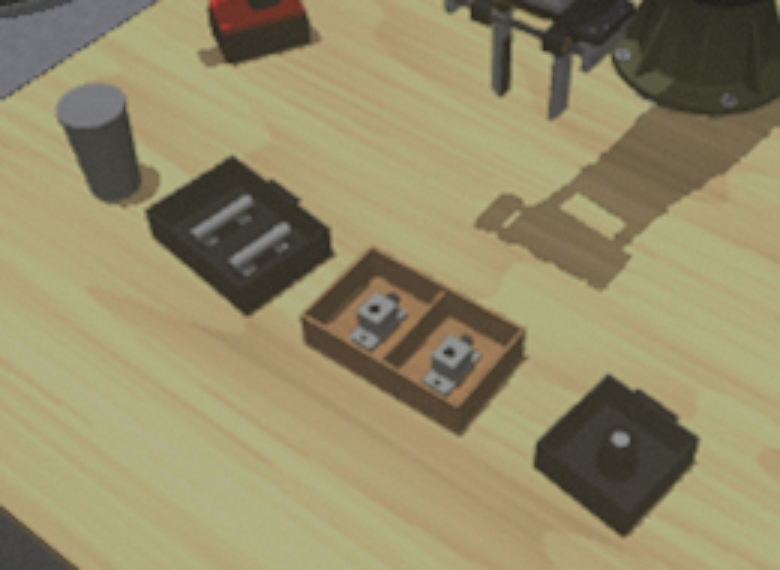

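View pics/endT.png

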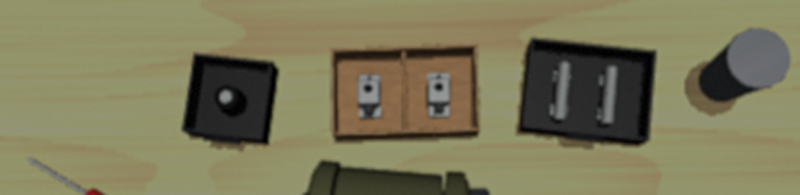

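All five parts are upright in place: lugs at (560,90) and (607,95), brackets in each half at (369,95) and (438,93), and the foot at (230,98). The carton, tumbler and screwdriver have not moved.

```bash
python3 -c "
from station import order; print(order.hand_in())"
```

```text
the job is handed in; nothing more can be done
None
```

I handed the job in at about 31 s: both lugs are on their feet in the large bin, the foot is upright in the small bin, one bracket is right way up in each half of the carton, and the carton, screwdriver and tumbler were left in place.

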